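Locate the welding nest on the micrometer stage

TASK

Fetch the nest with the single square block and fit it on the platform of the XY stage: its hole fully home over the short dowel, the plate lying flat on the platform, and the plate turned clockwise (seen from above) until its long edge rests against the tall stop pin. The stage is a precision one, so feel for the dowel gently and never force or drop the nest on it (no more than 25 N); leave everything else where it stands.

Things in the scene. Friction and masses are not known exactly. Their poses are not given: they have to be found in the camera images.
- nest: Welding nest, loose, 0.18 to 0.33 kg: bright aluminium plate 96 (x) by 60 (y) by 10 (z) mm with one dark square clamp block on it and a dowel hole near its other end. It starts flat on the bench. Origin: centre of the plate's underside; x along its length, z up.
- nest_block (a point): Middle of the top of the nest's clamp block, the part to grip: 26 by 26 mm, 44 mm high, sides along the nest's x and y, axis at nest x = +10 mm, y = 0, top 54 mm above the plate's underside. A small brass and steel can, 11 mm dia and 11 mm high, stands up from it. Axes as the nest.
- nest_hole (a point): Centre of the nest's dowel hole at the plate's underside: through hole 11 mm dia, square-edged below, at nest x = -28 mm, y = 0, so 38 mm from the block's axis. Axes as the nest.
- stage: XY micrometer stage, fixed, may stand turned: dark base 130 (x) by 120 (y) mm, two crossed slides and a grey platform 104 by 100 mm, its flat top 60 mm above the bench. Micrometers reach 122 mm out on the -x and -y sides, below the platform's top. Origin: centre of the base's underside; z up. The slides are locked off their middle by up to 5.5 mm along the stage's x and y each.
- pin_mid (a point): Where the dowel's foot would be with both slides in the middle: on the platform's top (60 mm up), at stage x = -28, y = 0 mm. Fixed to the base: the true dowel is up to 5.5 mm away along the stage's x and likewise y. The dowel is steel, 10 mm dia, 9 mm high, its top 1 mm tapering to 8.6 mm dia. With the nest home, the block is on the +x side of the dowel.
- stop_mid (a point): Where the foot of the stop pin would be with both slides in the middle; it shifts with the dowel. Steel, 8 mm dia, 16 mm high, 62 mm towards +x and 34.3 mm towards -y from the dowel. With the nest home its x runs along the stage's x and its -y long edge rests on this pin; a clockwise turn (from above) brings it there.
- twin_nest: Bystander to leave alone: smaller nest, plate 70 by 50 by 10 mm with two round posts 26 mm high (36 mm apart). Origin: centre of its underside.
- hex_driver: Bystander to leave alone: screwdriver with black handle lying on the bench beyond the work, about 0.2 m long.
- collet_nut: Bystander to leave alone: knurled steel nut, 33 mm dia, 18 mm high, on the bench between nest and stage. Origin: centre of its underside.
- lens_jar: Bystander to leave alone: small clear jar, 48 mm dia, 50 mm high. Origin: centre of its underside.
- device_tray: Bystander to leave alone: black divided tray of canned devices, 120 by 80 by 18 mm. Origin: centre of its underside.
- spanner: Bystander to leave alone: spanner 150 mm long lying on the right of the stage.
Things that resemble listed ones, but are neither listed nor needed, are in the scene too. Leave any brown or red look-alike of the nest alone.

How it is judged:
By the outcome, as a careful person would: the job done as asked, in the order asked, and still so for the second after the job is handed in, with the robot touching nothing.
It also fails if it takes over 72 s, if anything falls off the work surface, if the arm or the gripper's body presses on something with over 40 N, if the wrist force passes 120 N, or if a joint passes its speed limit or range.

ROBOT

A 6-joint arm with a two-finger parallel gripper is mounted at the origin on the work surface. World frame = base frame: x ahead of the robot, y to its left, z up, the work surface at z = 0. Lengths are in m, angles in degrees, forces in N, time in s.
With the tool pointing down it reaches from about 0.4 to 0.825 m from the base axis. Payload 7 kg.
Tool frame: the origin (TCP) lies midway between the tips of the shut fingers; the grasp point (between the pads) lies 19 mm behind it (ctrl.hold_point_z is the distance from the TCP to the grasp point, in m); z points along the fingers, x is the direction in which the jaws open and shut, and the axes are right-handed (so a half turn about z gives the same grasp; the last joint's range is limited). The gripper opens to 88 mm and grips with 3 to 60 N. Pads are 19 mm wide; open, the fingers measure 130 mm over their backs; the gripper's body (78 mm by 193 mm) begins 47 mm behind the grasp point.
Start: joints at [87.095, 20.546, 0.682, 0, -70.136, -16.507], TCP at [0.224, 0.637, 0.227] pointing down, gripper open.
Joint ranges: [-176.03, 176.03], [-82.01, 121.73], [-58.28, 71.71], [-173.87, 95.51], [-174.79, -0.11], [-173.66, 173.66]. Speed limits (degrees/s): [136.94, 136.94, 172.46, 180, 180, 180].

INTERFACE

Orientations are given as [roll, pitch, yaw] about the fixed x, y, z axes, in that order (R = Rz(yaw) Ry(pitch) Rx(roll)).
In Python, from plant import ctrl gives the robot as it stands.
- The arm moves only by the tool apply_moves, never from a script. Its argument "motion" is a list of rows, each a list of 2 entries, a list of its own where there are three numbers: the shift along the world's x, y, z in cm, then the turn about the world's z in degrees. In form: [[[tx, ty, tz], roll], ...]. A call has 1 to 10 rows; each row is the pose to reach, as a shift and turn from the pose commanded when the call began; what a row does not reach only later rows make up. A row lasts 1/10 s, in which the tool goes at most 50 mm and 8.59 degrees, less where a joint would pass 70% of its speed; a pose out of reach is approached as far as the arm can. A call with a gripper value outside its range is refused whole. "hand" is the finger opening in cm, from 0 to 8.76, set as the call begins (left out, the last holds). The fingers move at their own pace and stop on an object; the grip force is fixed at half the most. Time passes only in rows, so rows that repeat a pose let the fingers close. It gives the time, the measured TCP pose, the force and the opening at its end, in the units of the state.
- ctrl.get_obs(): the state, without advancing time (a new reading comes with each control period).
- ctrl.snapshot(name): name is "scene" or "top" or "wrist"; returns (picture, depth): 480x640x3 uint8, blue, green, red; 480x640 float32, m along the optical axis (not along the pixel's ray), 0 where there is no reading.
- ctrl.camera_model(name): a dict with "fx", "fy", "cx", "cy" (pixels), "cam_to_world" (4x4, takes a point from camera to world coordinates); the wrist camera has in their place "tool_from_camera" (4x4, takes a point from camera to tool coordinates, whose origin is the TCP and whose axes are the tool frame's). Camera axes: x right, y down, z forward; pixel columns grow to the right and rows downward; lengths in m; the calibration is good to about 2 mm. The wrist camera is an equidistant fisheye: a pixel r from the principal point sees the ray r / f radians off the axis. A picture is of the moment at which its call begins: read the wrist's pose just before it. camera_model takes no time and is no camera call.
- ctrl.close_job(): hands the job in, once; it reports no verdict.
The state is a dict: "clock": time; "joint_pos": joint angles; "qvel": joint speeds; "tau": joint torques, N m; "tool_pos": TCP position; "orientation": TCP orientation; "force": force on the tool from outside, world axes, zero at the start; "moment": the same for the moment, N m; "opening": finger opening in m.
Only numpy, scipy, OpenCV 4.12 (cv2) and the standard library are available. Lean on these libraries where they do the work, as an engineer would, in place of code of your own. Each camera call takes 0.05 s, during which the arm holds its last target.

## Working session

There is one attempt and no reset: what is moved stays moved. The work goes in short steps, Python scripts to look and compute and a tool call to move; the robot and the scene stay as the last step left them, time stands still between calls to the robot, and variables do not carry over. Pictures are saved under pics/ and viewed, and the job is handed in when it is done.

Besides the shell and the picture viewer there is one more tool, called as name([rows], argument=value, ...), one row to a line, values as JSON. apply_moves: Moves the arm, as the interface text tells. Its arguments: {"type":"object","properties":{"motion":{"type":"array"},"hand":{"type":"number"}},"required":["motion"]}

```bash
ls; mkdir -p pics; cat > h.py <<'E'
import numpy as np, cv2, pickle
from plant import ctrl
def snap(n,tag):
    o=ctrl.get_obs(); p,d=ctrl.snapshot(n); m=ctrl.camera_model(n)
    cv2.imwrite(f'pics/{tag}.png',p); pickle.dump((o,p,d,m),open(f'{tag}.pkl','wb')); return o,p,d,m
def load(tag): return pickle.load(open(f'{tag}.pkl','rb'))
def ray(m,u,v,z):
    T=np.array(m['cam_to_world']); r=T[:3,:3]@np.array([(u-m['cx'])/m['fx'],(v-m['cy'])/m['fy'],1]); c=T[:3,3]
    return c+r*(z-c[2])/r[2]
E
python3 - <<'E'
from h import *
print(ctrl.get_obs(), ctrl.hold_point_z)
for n in ('scene','top','wrist'):
    o,p,d,m=snap(n,n+'0'); print(n,m)
E
```

```text
pics
{'clock': 0.0, 'joint_pos': array([ 8.70960604e+01,  2.05904001e+01,  6.34794438e-01, -2.00568936e-02,
       -7.01343498e+01, -1.65082266e+01]), 'qvel': array([ 0.04381357, -0.04210428,  0.05889642, -0.07650651, -0.09474584,
       -0.03541148]), 'tau': array([-1.14636114e-03, -5.82713807e+01,  2.93058622e+01,  6.99699238e+00,
        6.87793960e-03, -1.59854899e-04]), 'tool_pos': array([0.22419334, 0.63618031, 0.22564231]), 'orientation': array([-1.79992514e+02, -9.16055077e-02, -1.09419003e+02]), 'force': array([ 0.15129056, -0.38789846, -1.04641203]), 'moment': array([-0.00991903, -0.011327  ,  0.00704158]), 'opening': 0.08762622019981611} 0.0188
scene {'fx': 513.4455576476222, 'fy': 513.4455576476222, 'cx': 331.4322373112412, 'cy': 243.26398435462553, 'cam_to_world': array([[-0.71613573,  0.47379898, -0.5125077 ,  1.21677766],
       [ 0.69776353,  0.50346652, -0.5095562 ,  0.67237464],
       [ 0.01660326, -0.72252058, -0.69115001,  1.01087059],
       [ 0.        ,  0.        ,  0.        ,  1.        ]])}
top {'fx': 538.7699700958485, 'fy': 538.7699700958485, 'cx': 313.1794209455457, 'cy': 234.60740476541332, 'cam_to_world': array([[ 0.09518631, -0.97381031,  0.2064777 ,  0.31496578],
       [-0.99544664, -0.09206154,  0.0247117 , -0.05049872],
       [-0.00505585, -0.20788975, -0.9781392 ,  1.17617786],
       [ 0.        ,  0.        ,  0.        ,  1.        ]])}
wrist {'fx': 371.64829954431775, 'fy': 371.64829954431775, 'cx': 320.44425286242705, 'cy': 244.52013710613608, 'tool_from_camera': array([[ 9.99999424e-01, -2.76142008e-04,  1.03718166e-03,
         1.18077859e-03],
       [-2.93077354e-05,  9.58951296e-01,  2.83570820e-01,
        -7.67248291e-02],
       [-1.07291252e-03, -2.83570687e-01,  9.58950736e-01,
        -1.58032776e-01],
       [ 0.00000000e+00,  0.00000000e+00,  0.00000000e+00,
         1.00000000e+00]])}
```

View pics/scene0.png

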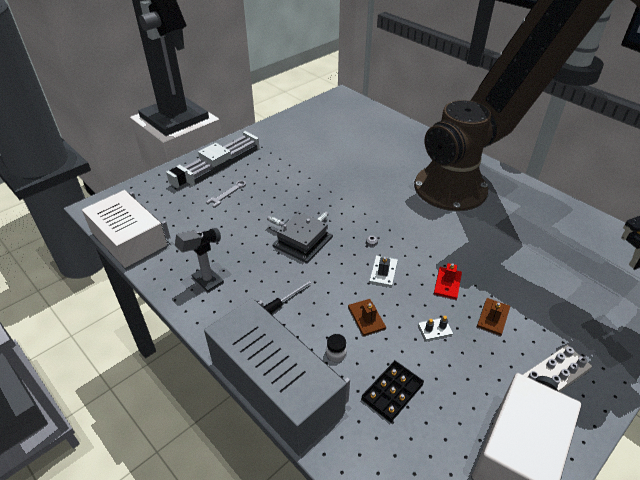

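View pics/top0.png

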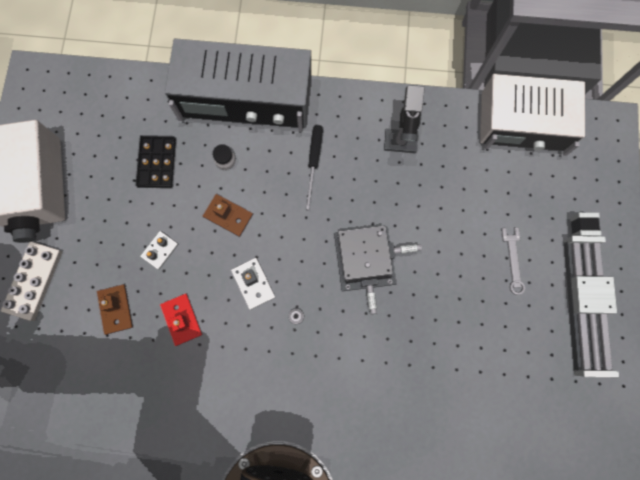

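View pics/wrist0.png

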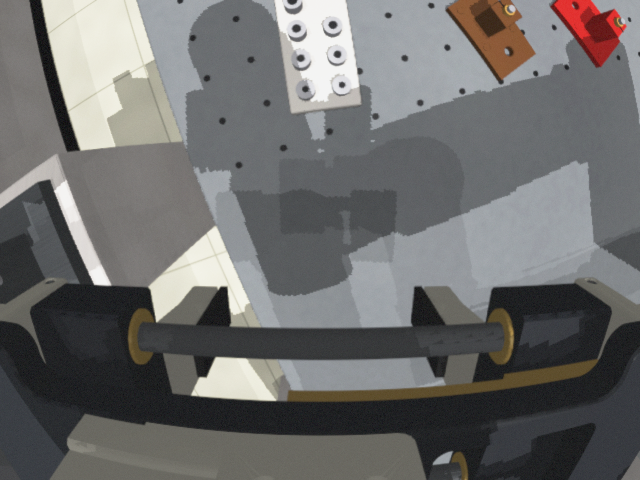

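The bright plate with one dark square block is at top (252,282) / scene (383,269). The other candidates:
- browns at top (228,214) and (114,308)
- red at top (182,319)
- two-post twin at top (158,250)
- white multi-post strip at top (33,280)

Only (252,282) fits the description. The stage is at top (366,255). I'll enlarge both.

```bash
python3 - <<'E'
from h import *
o,p,d,m=load('top0')
a=cv2.resize(p[245:325,215:325],None,fx=7,fy=7,interpolation=cv2.INTER_CUBIC);cv2.imwrite('pics/c1.png',a)
a=cv2.resize(p[210:320,325:430],None,fx=5,fy=5,interpolation=cv2.INTER_CUBIC);cv2.imwrite('pics/c2.png',a)
o,p,d,m=load('scene0')
a=cv2.resize(p[195:295,250:410],None,fx=5,fy=5,interpolation=cv2.INTER_CUBIC);cv2.imwrite('pics/c3.png',a)
E
```

```text
(no output)
```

View pics/c1.png

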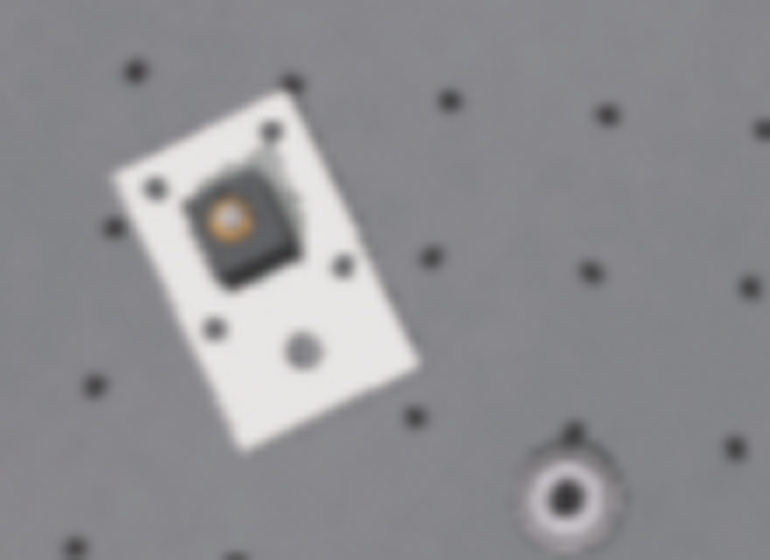

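View pics/c2.png

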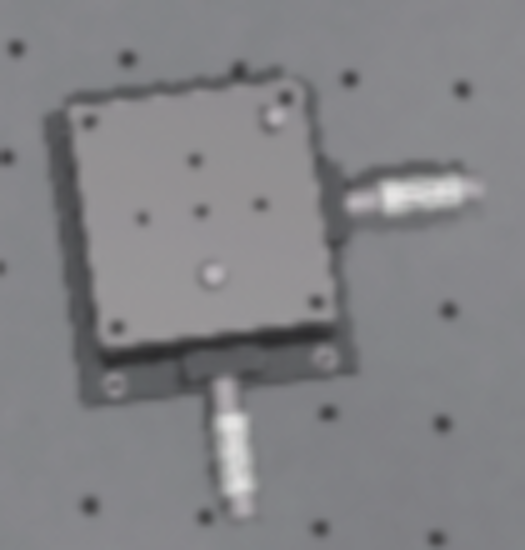

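View pics/c3.png

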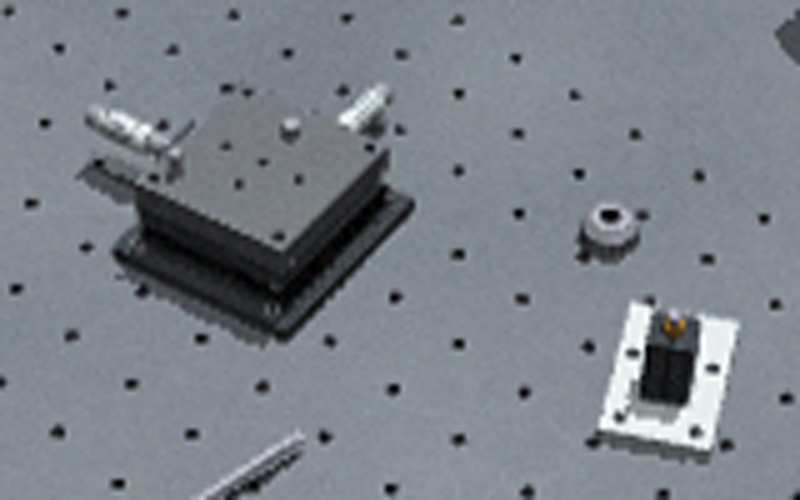

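The crops confirm it. The nest has one block (crop 230,220) and a hole (crop 303,350). On the stage the dowel is at crop (213,273) and the stop pin at crop (275,115). Next I'll measure them.

```bash
cat > meas.py <<'E'
from h import *
o,p,d,m=load('top0')
g=cv2.resize(p[245:325,215:325],None,fx=8,fy=8,interpolation=cv2.INTER_CUBIC)
msk=((g.min(2)>165)*255).astype(np.uint8)
c,_=cv2.findContours(msk,cv2.RETR_EXTERNAL,cv2.CHAIN_APPROX_NONE)
c=max(c,key=cv2.contourArea); 
f=lambda U,V,k,u0,v0:((U+.5)/k-.5+u0,(V+.5)/k-.5+v0)
W=np.array([ray(m,*f(*q[0],8,215,245),.010)[:2] for q in c],np.float32)
r=cv2.minAreaRect(W*1000); print('nest rect',r); 
hole=ray(m,*f(303,350,7,215,245),.010); print('hole',hole)
can=ray(m,*f(230,217,7,215,245),.065); print('can',can)
dow=ray(m,*f(213,272,5,325,210),.069); stop=ray(m,*f(275,115,5,325,210),.076)
print('dowel',dow,'stop',stop); v=(stop-dow)[:2]; print(np.linalg.norm(v),np.hypot(62,34.3)); a=np.degrees(np.arctan2(v[1],v[0])); print('stage yaw',a-np.degrees(np.arctan2(-34.3,62)))
v=(can-hole)[:2]; print('blk',np.linalg.norm(v),np.degrees(np.arctan2(v[1],v[0])))
o2,p2,d2,m2=load('scene0')
for n,z in (('dowel',.069),('stop',.076)): pass
print('scene: pin at', ray(m2,*f(290,122,5,250,195),.076),'can',ray(m2,*f(675,318,5,250,195),.065))
# platform corners approx crop2
for U,V in ((70,100),(300,78),(335,322),(100,347)): print(ray(m,*f(U,V,5,325,210),.060))
# depth checks
for n,(u,v) in dict(plate=f(303,400,7,215,245),platform=f(150,270,5,325,210)).items():
    u,v=int(round(u)),int(round(v)); dd=d[v,u]; P=np.array(m['cam_to_world'])@[(u-m['cx'])/m['fx']*dd,(v-m['cy'])/m['fy']*dd,dd,1]; print(n,P[:3])
E
python3 meas.py
```

```text
nest rect ((441.8847961425781, 100.46751403808594), (98.57940673828125, 62.62928009033203), 31.82642936706543)
hole [0.4178853 0.0854684 0.01     ]
can [0.45012002 0.10521067 0.065     ]
dowel [ 0.4971441  -0.14010371  0.069     ] stop [ 0.56452337 -0.16036693  0.076     ]
0.07036024500425955 70.85541616559739
stage yaw 12.214697972764302
blk 0.03779992822248145 31.48553638642687
scene: pin at [ 0.5037921 -0.131683   0.076    ] can [0.45405998 0.10966226 0.065     ]
[ 0.56647081 -0.07496163  0.06      ]
[ 0.58520213 -0.17141233  0.06      ]
[ 0.48241531 -0.19299886  0.06      ]
[ 0.4627231  -0.09638452  0.06      ]
plate [0.40207442 0.08338351 0.00925694]
platform [ 0.49609984 -0.11538376  0.06071401]
```

apply_moves([
  [[2, -4, 0], -8],
  [[4, -8, 0], -16],
  [[6, -13, 0], -25],
  [[8, -18, 0], -33],
  [[10, -22, 0], -42],
  [[11.5, -26, 0], -50],
  [[13, -30, 0], -58],
  [[14.5, -34, 0], -67],
  [[16, -38, 0], -75],
  [[17, -41, 0], -83],
], hand=6)

```text
clock: 1.15
tool_pos: [0.3945, 0.2243, 0.2266]
orientation: [180.0, -0.0, 167.2]
force: [0.5, 0.2, -0.1]
opening: 0.0598
```

apply_moves([
  [[1, -2, 0], -8],
  [[2, -4, -1], -16],
  [[3, -6, -2], -24],
  [[4, -8, -3], -32],
  [[5, -10, -3], -39],
  [[5.6, -12.1, -4], -45.5],
  [[5.6, -12.1, -4], -45.5],
  [[5.6, -12.1, -4], -45.5],
])

```text
clock: 1.95
tool_pos: [0.4503, 0.1051, 0.1864]
orientation: [-180.0, 0.0, 122.1]
force: [0.6, -0.5, -0.5]
opening: 0.06
```

```bash
python3 - <<'E'
from h import *
o,p,d,m=snap('wrist','w1'); print(o['clock'],o['tool_pos'],o['orientation'],o['joint_pos'])
E
```

```text
1.95 [0.4502736  0.10514417 0.18637968] [-1.79967513e+02  1.68860438e-03  1.22089521e+02] [ 3.76493834e+01  2.06443794e+00 -2.84770543e+01 -1.70255067e-03
 -5.94910052e+01 -9.55589976e+01]
```

View pics/w1.png

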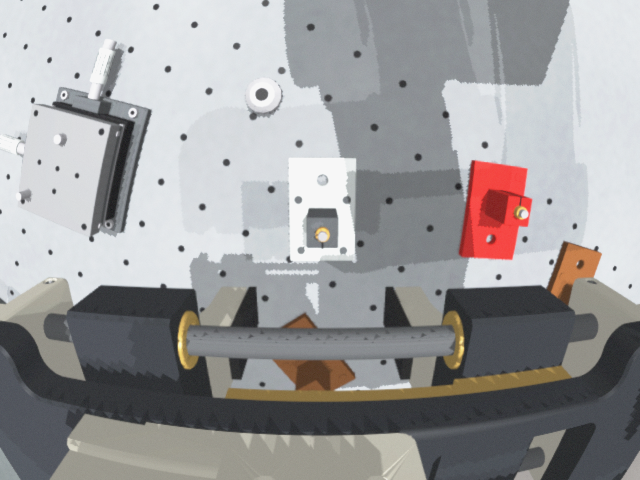

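The wrist view shows the nest squared up, with its hole at (322,180) and can at (322,233). The dowel is at (60,139) and the stop at (22,195). I'll convert these to positions.

```bash
cat >> h.py <<'E'
from scipy.spatial.transform import Rotation as Ro
def wray(o,m,u,v,z):
    x,y=(u-m['cx'])/m['fx'],(v-m['cy'])/m['fy']; r=np.hypot(x,y); s=np.sin(r)/r if r>1e-9 else 1
    R=Ro.from_euler('xyz',o['orientation'],degrees=True).as_matrix(); T=np.array(m['tool_from_camera'])
    q=R@T[:3,:3]@np.array([x*s,y*s,np.cos(r)]); c=R@T[:3,3]+o['tool_pos']
    return c+q*(z-c[2])/q[2]
def circ(p,u,v,w,thr,inv=False,k=8):
    "centroid of bright(dark) blob near u,v"
    u0,v0=int(u-w),int(v-w); g=cv2.cvtColor(p[v0:v0+2*w,u0:u0+2*w],cv2.COLOR_BGR2GRAY); g=cv2.resize(g,None,fx=k,fy=k,interpolation=cv2.INTER_CUBIC)
    b=((g<thr) if inv else (g>thr)).astype(np.uint8); n,l,s,c=cv2.connectedComponentsWithStats(b)
    q=(np.array([u-u0,v-v0])+.5)*k; i=min(range(1,n),key=lambda j:np.hypot(*(c[j]-q))+(1e3 if s[j][4]<20 else 0))
    return (c[i]+.5)/k-.5+[u0,v0], s[i][4]/k/k
E
python3 - <<'E'
from h import *
o,p,d,m=load('w1')
h=wray(o,m,322,180,.010); c=wray(o,m,322,233,.065); dw=wray(o,m,60,139,.069); st=wray(o,m,22,195,.076)
print(h,c,np.linalg.norm((h-c)[:2]),dw,st)
msk=((p[140:275,270:375].min(2)>225)*255).astype(np.uint8)
cc,_=cv2.findContours(msk,cv2.RETR_EXTERNAL,cv2.CHAIN_APPROX_NONE); cc=max(cc,key=cv2.contourArea)
W=np.array([wray(o,m,q[0][0]+270,q[0][1]+140,.010)[:2]*1000 for q in cc],np.float32); r=cv2.minAreaRect(W); print(r)
cv2.imwrite('pics/w1a.png',cv2.resize(p[140:275,270:375],None,fx=4,fy=4))
cv2.imwrite('pics/w1b.png',cv2.resize(p[90:250,0:160],None,fx=3.5,fy=3.5))
E
```

```text
[0.41634211 0.08438581 0.01      ] [0.44620625 0.10289762 0.065     ] 0.035136223326905164 [ 0.49322852 -0.1373841   0.069     ] [ 0.55906222 -0.15608908  0.076     ]
((440.17474365234375, 98.70623779296875), (98.1211929321289, 61.03137969970703), 32.59864044189453)
```

View pics/w1a.png

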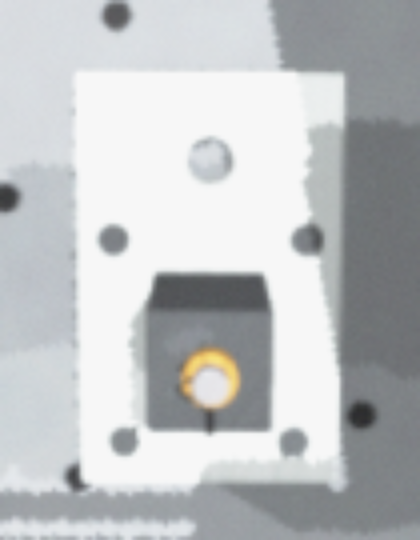

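View pics/w1b.png

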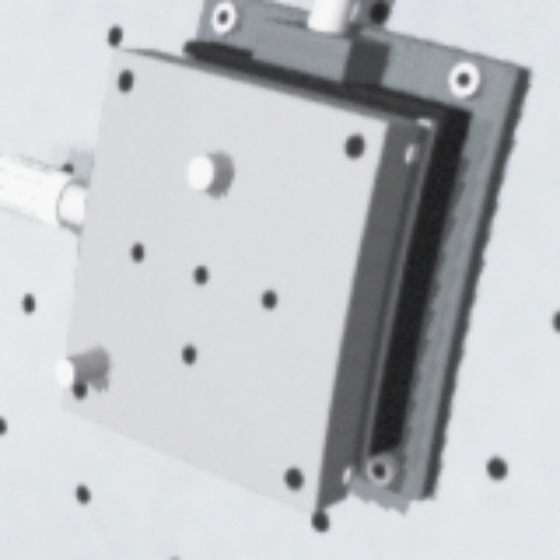

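apply_moves([
  [[0, 0, -4], 0],
  [[0, 0, -8], 0],
  [[0, 0, -11], 0],
  [[0, 0, -13.5], 0],
  [[0, 0, -15.2], 0],
  [[0, 0, -16.2], 0],
  [[0, 0, -16.5], 0],
  [[0, 0, -16.5], 0],
])

```text
clock: 2.8
tool_pos: [0.4506, 0.1061, 0.0218]
orientation: [180.0, 0.0, 122.1]
force: [0.5, -0.8, -0.5]
opening: 0.0599
```

apply_moves([
  [[0, 0, 0], 0],
  [[0, 0, 0], 0],
  [[0, 0, 0], 0],
  [[0, 0, 0], 0],
  [[0, 0, 0], 0],
  [[0, 0, 0], 0],
  [[0, 0, 0], 0],
  [[0, 0, 0], 0],
], hand=1.5)

```text
clock: 3.6
tool_pos: [0.4505, 0.1057, 0.0218]
orientation: [180.0, 0.0, 122.1]
force: [-2.6, 0.7, 5.7]
opening: 0.026
```

Opening is 26.0 mm, which matches the block width. I'll lift and check the nest in the hand.

apply_moves([
  [[0, 0, 0.5], 0],
  [[0, 0, 1.5], 0],
  [[0, 0, 4], 0],
  [[0, 0, 7], 0],
  [[0, 0, 10], 0],
  [[0, 0, 12.5], 0],
  [[0, 0, 13], 0],
  [[0, 0, 13], 0],
  [[0, 0, 13], 0],
])

```text
clock: 4.5
tool_pos: [0.4495, 0.1052, 0.1505]
orientation: [-179.9, -0.0, 122.1]
force: [0.4, -0.0, -2.6]
opening: 0.0256
```

```bash
python3 - <<'E'
from h import *
o,p,d,m=snap('wrist','w2'); print(o['clock'],o['tool_pos'],o['orientation'],o['force'],o['opening'])
cv2.imwrite('pics/w2a.png',cv2.resize(p[120:340,210:430],None,fx=2.7,fy=2.7,interpolation=cv2.INTER_CUBIC))
E
```

```text
4.5 [0.44949922 0.10517442 0.15054867] [-1.79908331e+02 -2.13844845e-02  1.22064644e+02] [ 0.43911141 -0.01989981 -2.6397541 ] 0.02562952607345122
```

View pics/w2a.png

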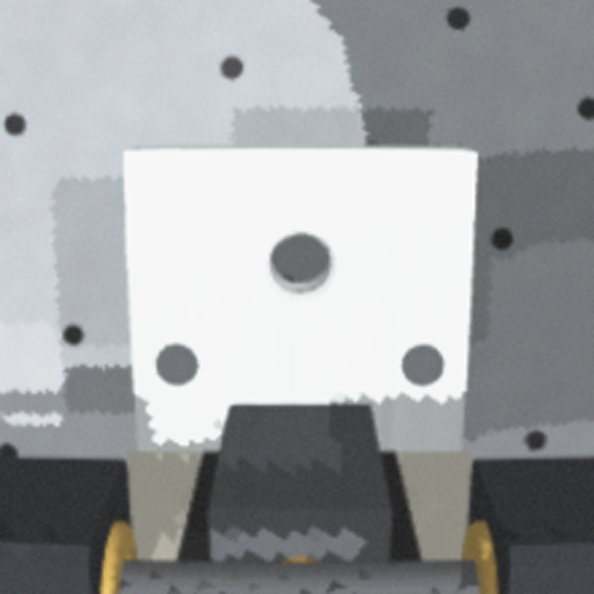

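```bash
python3 - <<'E'
from h import *
o,p,d,m=load('w2')
g=lambda U,V:((U+.5)/2.7-.5+210,(V+.5)/2.7-.5+120)
R=Ro.from_euler('xyz',o['orientation'],degrees=True).as_matrix()
for q in ((300,262),(125,150),(476,150),(177,364),(423,364)):
    P=wray(o,m,*g(*q),o['tool_pos'][2]-.0118); print(q,(R.T@(P-o['tool_pos']))*1000)
o,p,d,m=load('top0')
for u,v,z in ((385,150,0),(415,150,0),(412,125,.1),(412,90,.2),(240,125,0),(325,130,.02)): print(u,v,ray(m,u,v,z))
T=np.array(m['cam_to_world'])
for (u,v) in ((413,100),(408,120),(404,140)):
    dd=d[v,u]; print((T@[(u-m['cx'])/m['fx']*dd,(v-m['cy'])/m['fy']*dd,dd,1])[:3])
E
```

```text
(300, 262) [ -0.76722992 -40.93657453  11.86522481]
(125, 150) [-30.66780049 -60.70355145  11.88569059]
(476, 150) [ 29.31117647 -60.71495848  11.90809481]
(177, 364) [-22.7490926  -22.39404317  11.82735395]
(423, 364) [ 21.23130727 -22.39153489  11.84376475]
385 150 [ 0.77751239 -0.16676427  0.        ]
415 150 [ 0.78396151 -0.23561269  0.        ]
412 125 [ 0.799821   -0.21034805  0.1       ]
412 90 [ 0.82808749 -0.19129224  0.2       ]
240 125 [0.80756938 0.17419356 0.        ]
325 130 [ 0.80515682 -0.02492375  0.02      ]
[ 0.82061156 -0.19840089  0.17320314]
[ 0.78394392 -0.19313647  0.15753272]
[ 0.78923342 -0.20346667  0.04030931]
```

apply_moves([
  [[1, -1, 1], -1],
  [[3, -3.5, 1], -3],
  [[6, -6.5, 1], -5],
  [[9, -10, 1], -8],
  [[12, -13, 1], -11],
  [[15, -16.5, 1], -13.5],
  [[17.5, -19.5, 1], -15.5],
  [[19, -21, 1], -16.5],
  [[19, -21, 1], -16.5],
  [[19, -21, 1], -16.5],
])

```text
clock: 5.55
tool_pos: [0.6394, -0.1048, 0.1591]
orientation: [-179.8, -0.1, 105.5]
force: [-0.4, 0.5, -3.0]
opening: 0.0258
```

```bash
python3 - <<'E'
from h import *
o,p,d,m=snap('wrist','w3'); print(o['clock'],o['tool_pos'],o['orientation'],o['force'],o['opening'])
E
```

```text
5.55 [ 0.63940113 -0.10479959  0.15911457] [-1.79781995e+02 -5.70536594e-02  1.05522630e+02] [-0.37569853  0.46408546 -3.00121288] 0.025809893133227034
```

View pics/w3.png

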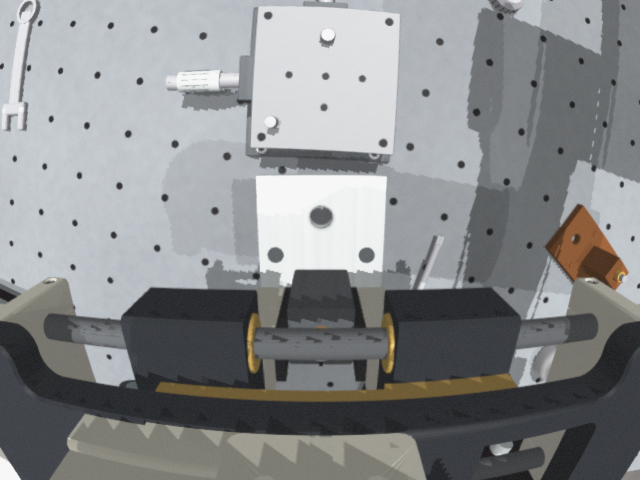

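Dowel is at (328,36), stop at (271,122) and the hole at (321,216). I'll crop for sub-pixel positions.

```bash
python3 - <<'E'
from h import *
o,p,d,m=load('w3')
cv2.imwrite('pics/w3a.png',np.hstack([cv2.resize(p[v-25:v+25,u-25:u+25],None,fx=8,fy=8,interpolation=cv2.INTER_CUBIC) for u,v in ((328,36),(271,122))]))
for thr in (225,235,242):
    print(thr,circ(p,328,36,12,thr),circ(p,271,122,12,thr))
E
```

```text
225 (array([327.59469398,  33.79606646]), np.float64(118.96875)) (array([269.45317973, 121.06260425]), np.float64(93.671875))
235 (array([327.58287397,  33.90853329]), np.float64(108.421875)) (array([269.70110692, 121.07369006]), np.float64(80.8125))
242 (array([327.55400543,  33.97122267]), np.float64(99.328125)) (array([270.55456061, 120.54828886]), np.float64(53.875))
```

View pics/w3a.png

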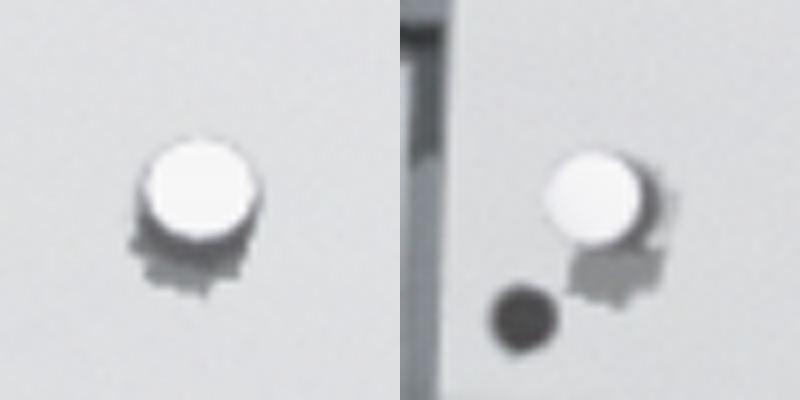

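```bash
python3 - <<'E'
from h import *
o,p,d,m=load('w3')
dw=wray(o,m,327.57,34.1,.069); st=wray(o,m,269.8,121.2,.076); print(dw,st)
v=(st-dw)[:2]; print(np.linalg.norm(v), np.degrees(np.arctan2(v[1],v[0]))+28.95)
# hole in w3
print(circ(p,321,216,18,140,True))
E
```

```text
[ 0.49487059 -0.14123621  0.069     ] [ 0.56270432 -0.16104056  0.076     ]
0.07066560772926597 12.67460280935084
(array([320.8312916 , 215.73731456]), np.float64(307.546875))
```

apply_moves([
  [[-1.5, -0.3, -1], 0],
  [[-3.5, -0.8, -2], 0],
  [[-5.2, -1.2, -3], 0],
  [[-6.2, -1.4, -3.7], 0],
  [[-6.2, -1.4, -3.7], 0],
  [[-6.2, -1.4, -3.7], 0],
])

```text
clock: 6.2
tool_pos: [0.5791, -0.118, 0.1252]
orientation: [179.9, 0.0, 105.6]
force: [1.5, -0.4, -2.8]
opening: 0.026
```

```bash
python3 - <<'E'
from h import *
o,p,d,m=snap('wrist','w4'); print(o['clock'],o['tool_pos'],o['orientation'],o['force'],o['opening'])
cv2.imwrite('pics/w4a.png',cv2.resize(p[40:260,210:430],None,fx=2.7,fy=2.7,interpolation=cv2.INTER_CUBIC))
E
```

```text
6.2 [ 0.57909645 -0.1179785   0.12520404] [1.79939226e+02 3.11174703e-02 1.05646604e+02] [ 1.5418992  -0.35078298 -2.79806897] 0.026028306531111184
```

View pics/w4a.png

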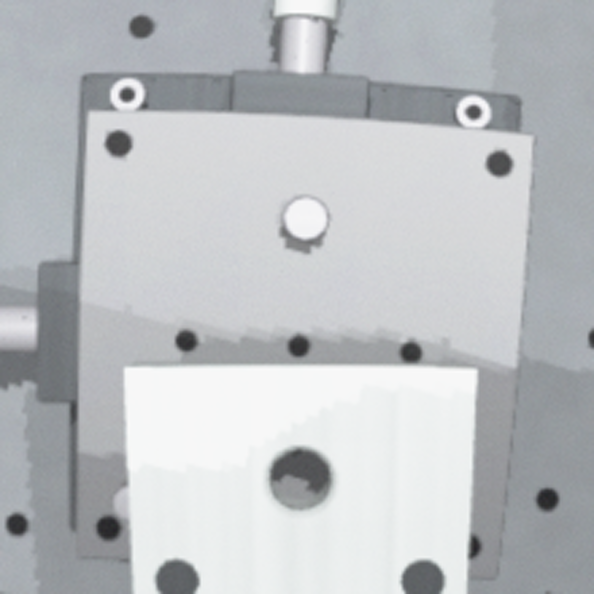

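```bash
python3 - <<'E'
from h import *
o,p,d,m=load('w4')
R=Ro.from_euler('xyz',o['orientation'],degrees=True).as_matrix()
g=lambda U,V:((U+.5)/2.7-.5+210,(V+.5)/2.7-.5+40)
u,v=g(305,218); c,a=circ(p,u,v,12,235); print((u,v),c,a, o['qvel'])
for q in (c,(u,v)):
    dw=wray(o,m,*q,.069); print('dowel',dw,(R.T@(dw-o['tool_pos']))*1000)
for U,V in ((300,477),(300,479)):
    P=wray(o,m,*g(U,V),o['tool_pos'][2]-.0118); print('hole',P,(R.T@(P-o['tool_pos']))*1000)
# stop sees?
print(ctrl.get_obs()['tool_pos'])
E
```

```text
(322.64814814814815, 120.42592592592592) [322.8153651  120.41251577] 148.609375 [-0.09478586  0.46621847  1.15434941  0.15740098 -0.03190156  0.03477115]
dowel [ 0.49501792 -0.14141121  0.069     ] [  0.14238902 -87.34232307  56.11135999]
dowel [ 0.49505103 -0.14150026  0.069     ] [ 4.77091065e-02 -8.73344510e+01  5.61114198e+01]
hole [ 0.54006486 -0.129968    0.11340404] [ -1.01186444 -40.83132109  11.75724761]
hole [ 0.54040573 -0.12987244  0.11340404] [ -1.01177543 -40.47730854  11.75762307]
[ 0.57953497 -0.11797746  0.12529702]
```

apply_moves([
  [[-1, -0.3, 0], 0],
  [[-2.5, -0.7, -0.3], 0],
  [[-3.8, -1, -0.8], 0],
  [[-4.5, -1.15, -1.5], 0],
  [[-4.5, -1.15, -2.0], 0],
  [[-4.5, -1.15, -2.0], 0],
  [[-4.5, -1.15, -2.0], 0],
  [[-4.5, -1.15, -2.0], 0],
])

```text
clock: 7.05
tool_pos: [0.5341, -0.1298, 0.1047]
orientation: [180.0, 0.0, 105.6]
force: [0.3, -1.0, -3.4]
opening: 0.0258
```

```bash
python3 - <<'E'
from h import *
o,p,d,m=snap('wrist','w5'); print(o['clock'],o['tool_pos'],o['orientation'],o['force'],o['opening'],np.abs(o['qvel']).max())
cv2.imwrite('pics/w5a.png',np.hstack([cv2.resize(p[120:280,210:430],None,fx=2.7,fy=2.7,interpolation=cv2.INTER_CUBIC)]))
cv2.imwrite('pics/w5b.png',cv2.resize(p[195:240,295:345],None,fx=12,fy=12,interpolation=cv2.INTER_CUBIC))
E
```

```text
7.05 [ 0.53406274 -0.12978641  0.10469458] [1.79979088e+02 1.23755328e-02 1.05604601e+02] [ 0.32492079 -0.97408707 -3.38494656] 0.025785396209481386 0.30113943329511533
```

View pics/w5a.png

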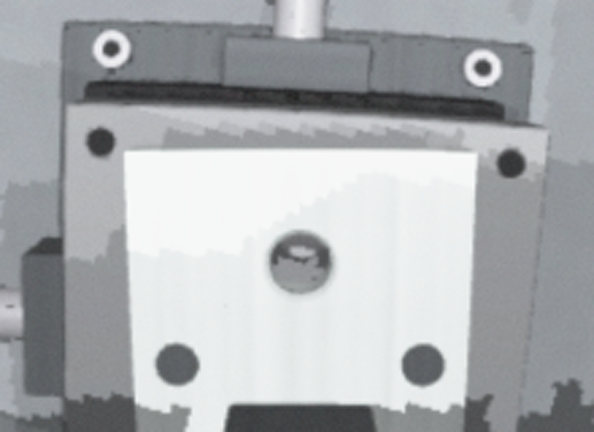

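View pics/w5b.png

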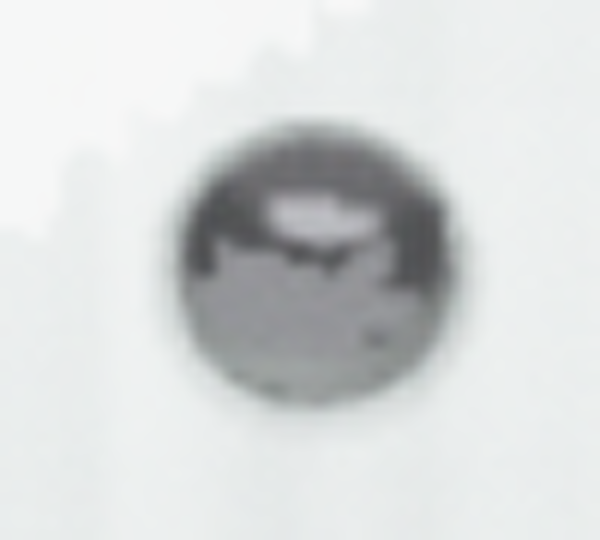

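```bash
cat >> h.py <<'E'
def wproj(m,P):
    T=np.array(m['tool_from_camera']); q=T[:3,:3].T@(np.array(P)-T[:3,3]); r=np.hypot(q[0],q[1]); th=np.arctan2(r,q[2])
    return np.array([m['cx']+m['fx']*th*q[0]/r, m['cy']+m['fy']*th*q[1]/r])
E
python3 - <<'E'
from h import *
o,p,d,m=load('w5')
g=lambda U,V:((U+.5)/12-.5+295,(V+.5)/12-.5+195)
R=Ro.from_euler('xyz',o['orientation'],degrees=True).as_matrix()
P=wray(o,m,*g(317,264),o['tool_pos'][2]-.0118); h=(R.T@(P-o['tool_pos'])); print('hole tool',h*1000)
G=lambda q:((np.array(q)-[295,195]+.5)*12-.5)
zt=o['tool_pos'][2]-.069
for dx,dy in ((0,4.3),(4.3,0),(-4.3,0),(0,-4.3)): print(dx,dy,G(wproj(m,[h[0]+dx/1e3,h[1]+dy/1e3,zt])))
print('hole check',G(wproj(m,h+[0,.0055,0])),G(wproj(m,h-[0,.0055,0])), 'bottom rim',G(wproj(m,h+[0,.0055,.01])),G(wproj(m,h+[0,-.0055,.01])))
dt=R.T@(np.array([.4950,-.1414,.069])-o['tool_pos']); print('dowel by world est',dt*1000)
print('rim top/bot lit; bright centroid', circ(p,*g(325,215),6,150))
im=cv2.resize(p[195:240,295:345],None,fx=12,fy=12,interpolation=cv2.INTER_CUBIC).astype(float); im=np.clip((im-80)*2,0,255)
def draw(c,r,z,col):
    pts=np.array([G(wproj(m,[c[0]+r*np.cos(t),c[1]+r*np.sin(t),z])) for t in np.linspace(0,6.283,60)],np.int32); cv2.polylines(im,[pts],True,col,1)
draw(h,.0055,h[2],(0,255,0)); draw(h,.0055,h[2]+.01,(255,0,0)); draw(h,.0043,zt,(0,0,255)); draw(h,.005,zt+.009,(0,128,255))
cv2.imwrite('pics/w5c.png',im.astype(np.uint8))
E
```

```text
hole tool [ -0.93676958 -40.73373906  11.78533644]
0 4.3 [316.5167459  246.20888493]
4.3 0 [413.99252643 151.06160118]
-4.3 0 [219.09878849 151.02108599]
0 -4.3 [316.57644838  54.96354643]
hole check [316.94876658 401.18549771] [317.0480219  124.98820102] bottom rim [316.75133089 343.47478221] [316.83982596  81.39438438]
dowel by world est [ -0.67004963 -40.75997765  35.6798523 ]
rim top/bot lit; bright centroid (array([321.20319579, 212.80416667]), np.float64(24.140625))
```

View pics/w5c.png

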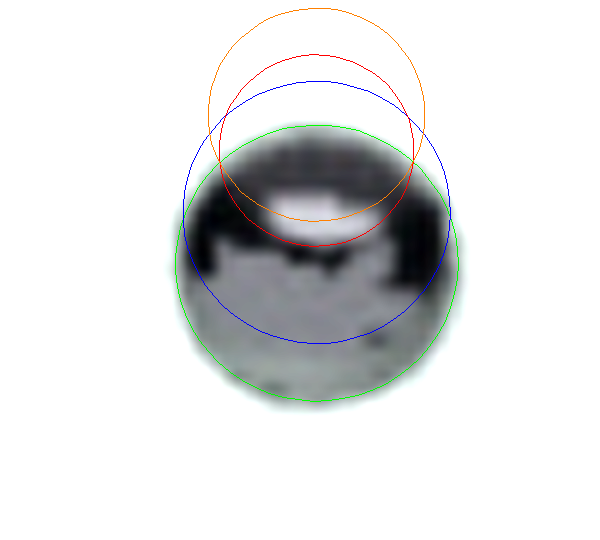

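The overlay shows the dowel under the hole to about 0.3 mm. I'll descend to just above its tip and look again.

apply_moves([
  [[0, 0.02, -0.3], 0],
  [[0, 0.02, -0.6], 0],
  [[0, 0.02, -0.9], 0],
  [[0, 0.02, -1.1], 0],
  [[0, 0.02, -1.2], 0],
  [[0, 0.02, -1.2], 0],
  [[0, 0.02, -1.2], 0],
])

```text
clock: 7.8
tool_pos: [0.5334, -0.1297, 0.0926]
orientation: [180.0, 0.0, 105.6]
force: [0.1, 1.3, -3.8]
opening: 0.0261
```

```bash
cat > ov.py <<'E'
from h import *
import sys
tag=sys.argv[1]
o,p,d,m=snap('wrist',tag); print(o['clock'],o['tool_pos'],o['orientation'],o['force'],o['moment'],o['opening'],np.abs(o['qvel']).max())
u0,v0=295,195
G=lambda q:((np.array(q)-[u0,v0]+.5)*12-.5)
g=cv2.resize(p[v0:v0+45,u0:u0+50],None,fx=12,fy=12,interpolation=cv2.INTER_CUBIC)
h=np.array([-.00094,-.04074,.0118]); zt=o['tool_pos'][2]-.069
im=np.clip((g.astype(float)-60)*1.8,0,255).astype(np.uint8); raw=im.copy()
def draw(c,r,z,col):
    pts=np.array([G(wproj(m,[c[0]+r*np.cos(t),c[1]+r*np.sin(t),z])) for t in np.linspace(0,6.283,60)],np.int32); cv2.polylines(im,[pts],True,col,1)
draw(h,.0055,h[2],(0,255,0)); draw(h,.0055,h[2]+.01,(255,0,0)); draw(h,.0043,zt,(0,0,255)); draw(h,.005,zt+.001,(0,128,255))
cv2.imwrite(f'pics/{tag}o.png',cv2.resize(np.hstack([raw[60:450,130:500],im[60:450,130:500]]),None,fx=1,fy=1))
E
python3 ov.py w6
```

```text
7.8 [ 0.53341983 -0.12972093  0.09259324] [1.79996101e+02 3.73195050e-03 1.05591784e+02] [ 0.12795677  1.26247063 -3.75779216] [ 0.02178029 -0.16883555 -0.00951127] 0.02609431505332528 0.10328450348937585
```

View pics/w6o.png

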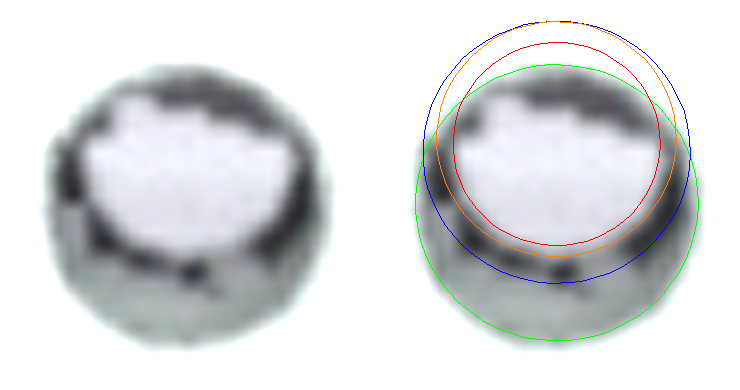

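Alignment is within about 0.2 mm. I'll descend gently while watching the force.

apply_moves([
  [[0, 0.02, -0.1], 0],
  [[0, 0.02, -0.15], 0],
  [[0, 0.02, -0.2], 0],
  [[0, 0.02, -0.25], 0],
  [[0, 0.02, -0.3], 0],
  [[0, 0.02, -0.35], 0],
  [[0, 0.02, -0.4], 0],
  [[0, 0.02, -0.4], 0],
])

```text
clock: 8.65
tool_pos: [0.5333, -0.1295, 0.0885]
orientation: [-180.0, -0.0, 105.6]
force: [0.8, 0.1, -2.3]
opening: 0.0256
```

apply_moves([
  [[0, 0, -0.1], 0],
  [[0, 0, -0.2], 0],
  [[0, 0, -0.3], 0],
  [[0, 0, -0.38], 0],
  [[0, 0, -0.44], 0],
  [[0, 0, -0.5], 0],
  [[0, 0, -0.53], 0],
  [[0, 0, -0.56], 0],
  [[0, 0, -0.56], 0],
])

```text
clock: 9.55
tool_pos: [0.5334, -0.1295, 0.083]
orientation: [-180.0, -0.0, 105.6]
force: [0.3, -0.2, -3.1]
opening: 0.0261
```

apply_moves([
  [[0, 0, -0.03], 0],
  [[0, 0, -0.05], 0],
  [[0, 0, -0.08], 0],
  [[0, 0, -0.08], 0],
])

```text
clock: 9.95
tool_pos: [0.5333, -0.1295, 0.0821]
orientation: [-180.0, -0.0, 105.6]
force: [0.2, -0.3, -2.6]
opening: 0.0258
```

apply_moves([
  [[0, 0, -0.02], 0],
  [[0, 0, -0.04], 0],
  [[0, 0, -0.04], 0],
])

```text
clock: 10.25
tool_pos: [0.5334, -0.1295, 0.0818]
orientation: [180.0, 0.0, 105.6]
force: [-0.6, 0.9, -1.9]
opening: 0.0259
```

apply_moves([
  [[0, 0, -0.02], 0],
  [[0, 0, -0.04], 0],
  [[0, 0, -0.04], 0],
])

```text
clock: 10.55
tool_pos: [0.5334, -0.1295, 0.0818]
orientation: [180.0, 0.0, 105.6]
force: [-2.3, 1.1, 4.9]
opening: 0.0255
```

Seated with light contact at the predicted height. I'll ease the preload and turn clockwise about the dowel.

apply_moves([
  [[0, 0, 0.03], 0],
  [[0.01, -0.034, 0.03], -0.5],
  [[0.02, -0.067, 0.03], -1],
  [[0.03, -0.1, 0.03], -1.5],
  [[0.04, -0.134, 0.03], -2],
  [[0.048, -0.169, 0.03], -2.5],
  [[0.048, -0.169, 0.03], -2.5],
  [[0.048, -0.169, 0.03], -2.5],
])

```text
clock: 11.35
tool_pos: [0.5343, -0.1311, 0.0818]
orientation: [180.0, 0.0, 103.1]
force: [0.4, 2.1, 2.8]
opening: 0.0259
```

```bash
python3 - <<'E'
from h import *
o,p,d,m=snap('wrist','w7'); print(o['clock'],o['tool_pos'],o['orientation'],o['force'],o['moment'],o['opening'])
cv2.imwrite('pics/w7a.png',cv2.resize(p[120:300,190:450],None,fx=3,fy=3,interpolation=cv2.INTER_CUBIC))
o,p,d,m=snap('top','t7'); cv2.imwrite('pics/t7a.png',cv2.resize(p[200:320,315:430],None,fx=5,fy=5,interpolation=cv2.INTER_CUBIC))
o,p,d,m=snap('scene','s7'); cv2.imwrite('pics/s7a.png',cv2.resize(p[195:275,250:350],None,fx=7,fy=7,interpolation=cv2.INTER_CUBIC))
E
```

```text
11.35 [ 0.53426432 -0.13114595  0.08182221] [1.79955264e+02 7.38504535e-03 1.03088121e+02] [0.38625316 2.10804746 2.75546792] [ 1.08937468 -0.01943562 -0.0532649 ] 0.025943418388645504
```

View pics/w7a.png

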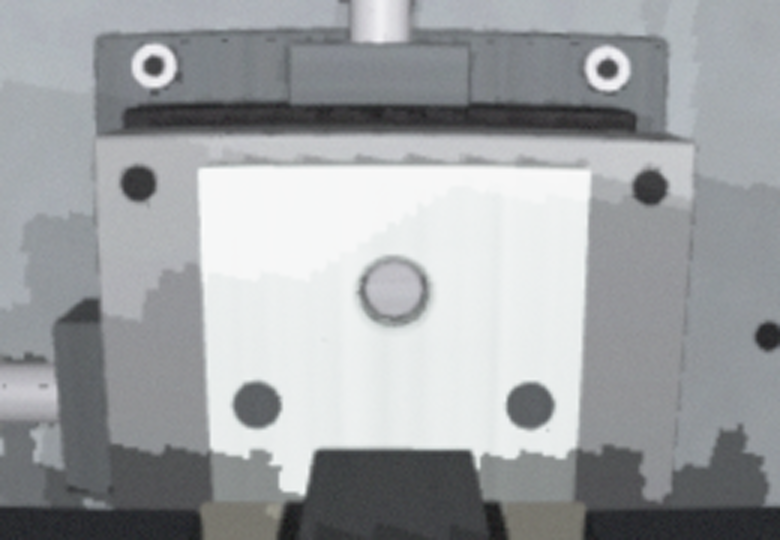

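View pics/s7a.png

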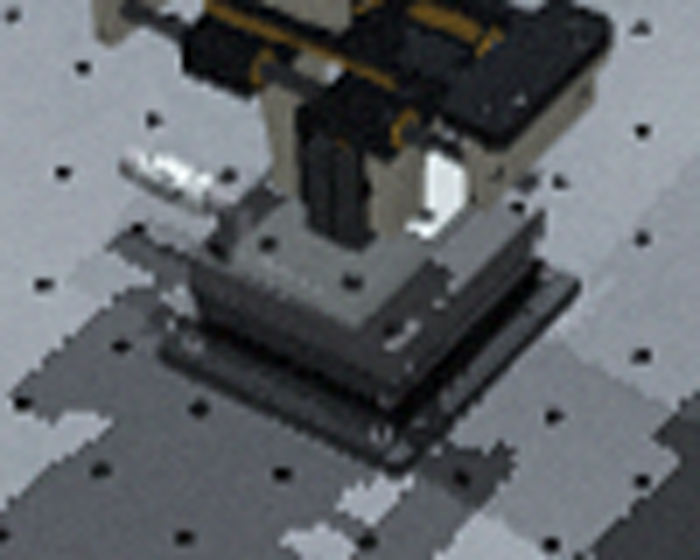

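apply_moves([
  [[0, 0, 0.01], 0],
  [[0, 0, 0.02], 0],
])

```text
clock: 11.7
tool_pos: [0.5341, -0.1312, 0.0818]
orientation: [180.0, 0.0, 103.1]
force: [1.4, 2.3, 1.0]
opening: 0.026
```

```bash
python3 - <<'E'
from h import *
for i in range(1):
    o=ctrl.get_obs(); print(o['clock'],o['tool_pos'],o['orientation'],o['force'],o['moment'])
E
```

```text
11.7 [ 0.53414225 -0.13121521  0.08182086] [1.79973401e+02 1.02813620e-02 1.03095770e+02] [1.39331503 2.29325029 0.97744947] [ 0.51386694 -0.71144175  0.00208843]
```

View pics/t7a.png

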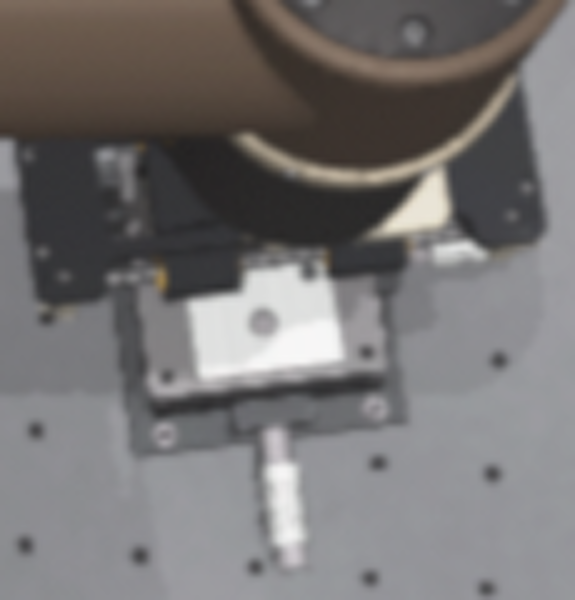

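apply_moves([
  [[0.003, -0.01, 0], -0.15],
  [[0.005, -0.02, 0], -0.3],
  [[0.005, -0.02, 0], -0.3],
])

```text
clock: 12.0
tool_pos: [0.5339, -0.1315, 0.0818]
orientation: [180.0, 0.0, 102.8]
force: [1.3, 0.9, 1.5]
opening: 0.0259
```

```bash
python3 -c "
from h import *
o=ctrl.get_obs(); print(o['orientation'],o['force'],o['moment'])"
```

```text
[1.79999208e+02 6.48635304e-03 1.02780434e+02] [1.32411192 0.86278959 1.45737414] [ 0.46923475 -0.77889407  0.01672502]
```

apply_moves([
  [[0.003, -0.01, 0], -0.15],
  [[0.005, -0.02, 0], -0.3],
  [[0.005, -0.02, 0], -0.3],
])

```text
clock: 12.3
tool_pos: [0.5338, -0.1317, 0.0818]
orientation: [-180.0, -0.0, 102.5]
force: [0.2, 1.3, 1.1]
opening: 0.0258
```

```bash
python3 -c "
from h import *
o=ctrl.get_obs(); print(o['orientation'],o['force'],o['moment'])"
```

```text
[-1.79990680e+02 -8.12296262e-04  1.02475240e+02] [0.17271968 1.30385235 1.06784538] [ 0.39714221 -0.58971885  0.00519389]
```

apply_moves([
  [[0.003, -0.01, 0], -0.15],
  [[0.005, -0.02, 0], -0.3],
  [[0.005, -0.02, 0], -0.3],
])

```text
clock: 12.6
tool_pos: [0.5338, -0.1317, 0.0818]
orientation: [-180.0, -0.0, 102.2]
force: [-0.5, 2.2, 1.6]
opening: 0.0254
```

```bash
python3 -c "
from h import *
o=ctrl.get_obs(); print(o['orientation'],o['force'],o['moment'])"
```

```text
[-1.79984300e+02 -8.49638540e-03  1.02183775e+02] [-0.48636295  2.22235572  1.62017591] [ 0.810313   -0.33629775  0.14812963]
```

apply_moves([
  [[0.003, -0.01, 0], -0.15],
  [[0.005, -0.02, 0], -0.3],
  [[0.005, -0.02, 0], -0.3],
])

```text
clock: 12.9
tool_pos: [0.5339, -0.1317, 0.0818]
orientation: [-180.0, -0.0, 101.9]
force: [-1.3, 5.3, 2.6]
opening: 0.0256
```

```bash
python3 -c "
from h import *
o=ctrl.get_obs(); print(o['orientation'],o['force'],o['moment'])"
```

```text
[-1.79997538e+02 -1.82760470e-02  1.01886700e+02] [-1.27393345  5.27433546  2.57071771] [ 1.95419731 -0.15580587  0.14287637]
```

Clear contact with the stop: the y motion has stopped, Fy has risen to about 5 N and Mz has risen. I'll release.

apply_moves([
  [[0, 0, 0.01], 0],
  [[0, 0, 0.01], 0],
  [[0, 0, 0.01], 0],
  [[0, 0, 0.01], 0],
  [[0, 0, 0.01], 0],
], hand=4.5)

```text
clock: 13.4
tool_pos: [0.5339, -0.1321, 0.0819]
orientation: [-180.0, 0.0, 101.9]
force: [0.2, -0.7, 0.7]
opening: 0.0444
```

```bash
python3 - <<'E'
from h import *
o,p,d,m=snap('wrist','w8'); print(o['clock'],o['tool_pos'],o['orientation'],o['force'],o['moment'],o['opening'])
cv2.imwrite('pics/w8a.png',cv2.resize(p[120:300,190:450],None,fx=3,fy=3,interpolation=cv2.INTER_CUBIC))
E
```

```text
13.4 [ 0.53390736 -0.13213591  0.08187369] [-1.79983413e+02  3.05380128e-03  1.01877877e+02] [ 0.20569834 -0.67486448  0.71817441] [ 0.01356214 -0.19658712 -0.00736777] 0.04441466144760416
```

View pics/w8a.png

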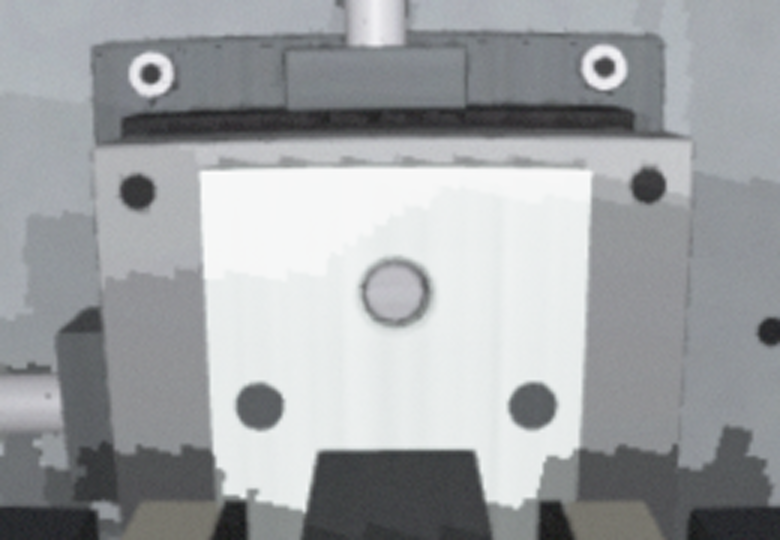

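apply_moves([
  [[0, 0, 0.5], 0],
  [[0, 0, 1.5], 0],
  [[0, 0, 3.5], 0],
  [[0, 0, 7], 0],
  [[0, 0, 10], 0],
  [[2, 0.5, 12], 0],
  [[5, 1, 12], 0],
  [[7, 1.5, 12], 0],
  [[7, 1.5, 12], 0],
  [[7, 1.5, 12], 0],
])

```text
clock: 14.45
tool_pos: [0.6039, -0.1169, 0.2022]
orientation: [-180.0, -0.0, 101.9]
force: [-0.9, 0.8, -0.0]
opening: 0.0453
```

```bash
python3 - <<'E'
from h import *
o,p,d,m=snap('wrist','w9'); print(o['clock'],o['tool_pos'],o['orientation'],o['force'],o['moment'],o['opening'])
E
```

```text
14.45 [ 0.60385276 -0.1169002   0.2021697 ] [-1.79979513e+02 -7.28640571e-03  1.01896322e+02] [-0.89239739  0.84582247 -0.02645628] [ 0.12477482 -0.11339499 -0.01622586] 0.045270811823406795
```

View pics/w9.png

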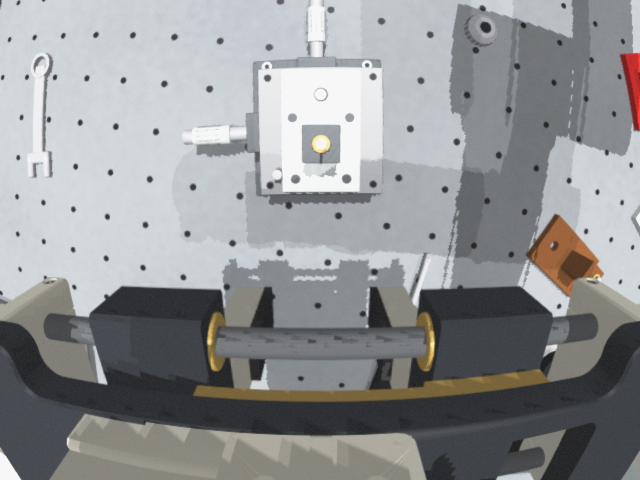

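apply_moves([
  [[1.5, -1, 0], 0],
  [[3.4, -2.8, -2], 0],
  [[3.4, -2.8, -5], 0],
  [[3.4, -2.8, -7], 0],
  [[3.4, -2.8, -7], 0],
  [[3.4, -2.8, -7], 0],
])

```text
clock: 15.1
tool_pos: [0.6378, -0.1453, 0.1328]
orientation: [-180.0, 0.0, 101.9]
force: [-0.3, -0.1, 0.4]
opening: 0.0452
```

```bash
python3 - <<'E'
from h import *
o,p,d,m=snap('wrist','w10'); print(o['clock'],o['tool_pos'],o['orientation'])
cv2.imwrite('pics/w10a.png',cv2.resize(p[20:220,230:450],None,fx=3,fy=3,interpolation=cv2.INTER_CUBIC))
E
```

```text
15.1 [ 0.63780356 -0.14530548  0.13283675] [-1.79996950e+02  2.70904746e-02  1.01894441e+02]
```

View pics/w10a.png

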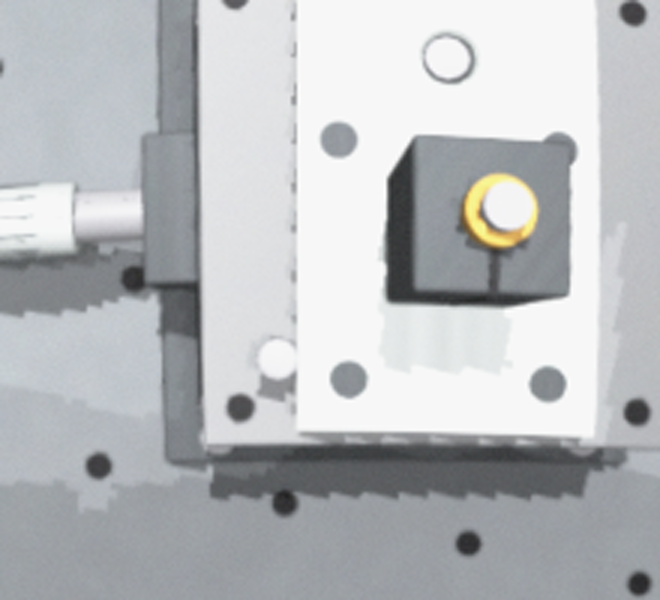

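The stop is at crop (277,358) and appears to touch the plate's left edge, around crop x = 296. I'll measure the gap and check the plate heights.

```bash
python3 - <<'E'
from h import *
o,p,d,m=load('w10')
g=lambda U,V:((U+.5)/3-.5+230,(V+.5)/3-.5+20)
cv2.imwrite('pics/w10b.png',cv2.resize(p[110:170,300:350],None,fx=10,fy=10,interpolation=cv2.INTER_CUBIC))
R=Ro.from_euler('xyz',o['orientation'],degrees=True).as_matrix(); T=lambda P:(R.T@(P-o['tool_pos']))*1000
st=T(wray(o,m,*g(277,358),.076)); a=T(wray(o,m,*g(295.5,425),.070)); b=T(wray(o,m,*g(296.5,100),.070)); e=T(wray(o,m,*g(296.5,330),.070))
print('stop',st,'edge',a,e,b)
dv=(b-a)[:2]/np.linalg.norm((b-a)[:2]); w=(st-a)[:2]; print('stop dist to edge (4.0 ideal)',dv[0]*w[1]-dv[1]*w[0])
h=T(wray(o,m,*g(448,58),.070)); dt=T(wray(o,m,*g(448,58),.069)); print('hole-edge dist',(h-b)[:2],'stop-hole',(st-dt)[:2])
d1=wray(o,m,*g(448,58),.069); s1=wray(o,m,*g(277,358),.076); print(d1,s1)
# depth heights of plate
Tc=np.array(m['tool_from_camera'])
for n,(U,V) in dict(hole_end=(340,40),hole_end2=(560,40),far=(320,420),far2=(575,415),plat=(230,200),plat2=(245,330)).items():
    u,v=map(int,map(round,g(U,V))); z=np.median(d[v-1:v+2,u-1:u+2]); x,y=(u-m['cx'])/m['fx'],(v-m['cy'])/m['fy']; r=np.hypot(x,y); q=np.array([x*np.tan(r)/r,y*np.tan(r)/r,1])*z
    print(n,((R@(Tc[:3,:3]@q+Tc[:3,3]))+o['tool_pos']).round(4))
E
```

```text
stop [ -0.35882991 -76.54249251  56.84100118] edge [  3.31118689 -63.24806657  62.83855886] [  3.46372835 -82.08941728  62.83948978] [   3.45119579 -128.56924191   62.8419701 ]
stop dist to edge (4.0 ideal) -3.698503477320933
hole-edge dist [29.84414961 -9.86331916] stop-hole [-33.80999263  62.16847757]
[ 0.49517916 -0.14119239  0.069     ] [ 0.56298105 -0.16145964  0.076     ]
hole_end [ 0.4969 -0.1628  0.0699]
hole_end2 [ 0.4852 -0.1202  0.0698]
far [ 0.5735 -0.1508  0.0698]
far2 [ 0.5605 -0.1007  0.0695]
plat [ 0.5325 -0.1778  0.0596]
plat2 [ 0.5589 -0.1691  0.0599]
```

View pics/w10b.png

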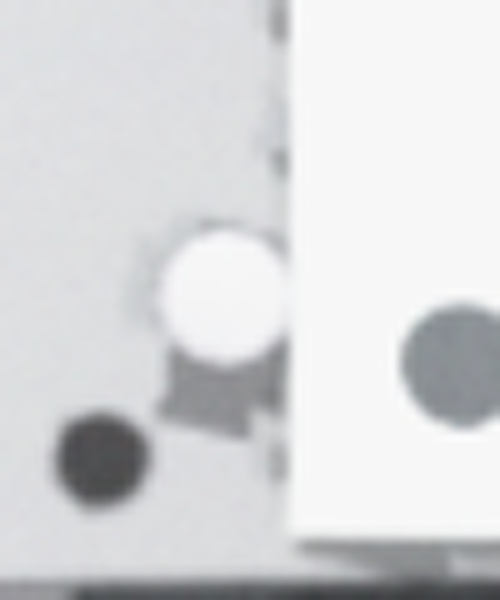

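The checks agree: stop centre to plate edge measures 3.7 mm against 4.0 mm at contact, with no visible gap. The plate top lies at 69.5–69.9 mm at four spots, so it is flat and fully down. Handing in.

```bash
python3 -c "
from plant import ctrl
print(ctrl.close_job())"
```

```text
the job is handed in; nothing more can be done
None
```

The nest with the single square block is now on the stage. Its hole is fully home over the dowel, the plate lies flat, and its long edge rests against the stop pin. I gripped it by the block, lined the hole up over the dowel with the wrist camera, lowered it in small steps, turned it clockwise until it met the stop, and released. The job was handed in at about 15 s.

**Last checks:**
- **Seating:** the plate top measured 69.5–69.9 mm at four spots (70 mm expected), and the dowel showed inside the hole.
- **Stop contact:** no gap was visible. The stop centre measured 3.7 mm from the plate edge, where 4.0 mm means contact; the 0.3 mm difference is within the camera calibration error. Turning also met a clear rise in side force.
- **Forces:** in the readings after each step, contact stayed below about 8 N.
- **After release:** the gripper was clear of everything. I did not re-measure the bystanders, but nothing passed near them.

No check failed.

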